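Find the loose glass panel with the gap gauge

TASK

One of the three low glass panels on the counter has worked loose in its clamp. Take the red-handled gauge and slide its blade down against the far face of the glass, into the gap between glass and clamp: at a tight panel it jams on the clamp, at the loose one it goes all the way down. Slide it fully home there by hand, then let go and leave it standing in that gap to mark the panel; go gently, it is glass, and leave everything else where it is.

Things in the scene. Friction and masses are not known exactly. Their poses are not given: they have to be found in the camera images.
- gauge_grip (a point): middle of the red handle of the 5 mm gap gauge to take: 14 mm thick (x), 30 mm wide (y), 46 mm tall (z). Under it a flat steel blade, 5 mm thick (x), 24 mm wide (y), reaches 91 mm below the handle; a red band lies 36-39 mm from its tip. About 90 g. It stands upright, tip down, 35 mm deep in a slot of the dark stand: lift it straight up
- gauge_tip (a point): middle of the lower end of that blade, 114 mm straight below gauge_grip (z up along the gauge)
- stand: dark wooden stand, 70 mm (x) x 160 mm (y) x 45 mm tall, origin under its centre; the red gauge is in the slot at y = -40 mm, a thicker one with a blue handle in the slot at y = +40 mm. It stands to the robot's left or right. Fixed
- other_gauge_grip (a point): middle of the blue handle of another gauge (8 mm blade, same handle and length), in the same stand; not needed, leave alone
- rail: flat aluminium base rail of the glass upstand, 62 mm (x) x 345 mm (y) x 8 mm, origin under its centre; the three clamps are on it at about y = -105, 0 and +105 mm. Fixed
- panel_a: one of three like glass panels (a, b, c: which stands where varies), each in an aluminium clamp 90 mm long on the rail. Origin: under the middle of its dark foot, on the rail's top; z up, y along the rail, x square to the glass towards its gap side, away from the robot. Heights above the origin: floor of the clamp's groove 20 mm, top of its walls (lip) 55 mm, top edge of the glass 105 mm
- panel_b: another panel, origin, axes and heights as panel_a. In each, the upright glass is 8 mm thick, packed with black rubber on its -x side; on its +x side a gap 35 mm deep is left between the glass and the clamp's 6 mm thick front wall. A tight panel's gap is 2 to 3.5 mm wide, the loose one's about 7 mm. Nothing of it moves; it is glass: 30 N on it or its clamp is too much
- panel_c: another panel, origin, axes and heights as panel_a. Each clamp was set by hand up to 3 mm either way in x, so the glass's front (+x) face may be anywhere from 2 to 13 mm in +x of the origin, and the outer face of the clamp's front wall from 15 to 21 mm (its screw heads 2.5 mm more): the face must be felt for with the blade
- vase_mid (a point): orange pear-shaped vase, 68 mm wide, 115 mm tall; bystander, point at half its height
- flask_mid (a point): green glass conical flask, 72 mm wide, 100 mm tall; bystander, point at half its height
- jar_mid (a point): small jar with a wooden cap, 54 mm wide, 75 mm tall; bystander, point at half its height
- gasket_box_mid (a point): cardboard box 70 x 100 x 45 mm; bystander, point at half its height
- tape_mid (a point): yellow ring of tape lying flat, 90 mm wide, 24 mm high; bystander, point at half its height
- screwdriver_grip (a point): screwdriver with a green handle lying on the counter; this point is on its handle; bystander
- gauge: the same red-handled gauge; its origin and axes are those of gauge_tip
There are look-alikes about, which are no part of the job. What is shaped like the gauge but pink is not meant.

How it is judged:
By the outcome, as a careful person would: the job done as asked, in the order asked, and still so for the second after the job is handed in, with the robot touching nothing.
It also fails if it takes over 72 s, if anything falls off the work surface, if the arm or the gripper's body presses on something with over 40 N, if the wrist force passes 120 N, or if a joint passes its speed limit or range.

ROBOT

A 6-joint arm with a two-finger parallel gripper is mounted at the origin on the work surface. World frame = base frame: x ahead of the robot, y to its left, z up, the work surface at z = 0. Lengths are in m, angles in rad, forces in N, time in s.
With the tool pointing down it reaches from about 0.25 to 0.725 m from the base axis. Payload 4 kg.
Tool frame: the origin (TCP) lies at the centre of the arm's flange, where the gripper is bolted on; the fingertips stand 173 mm ahead of it and the grasp point (between the pads) lies 155 mm ahead of it; x points along the fingers, z is the direction in which the jaws open and shut, and the axes are right-handed (so a half turn about x gives the same grasp; the last joint's range is limited). The gripper opens to 85 mm and grips with 20 to 120 N. Pads are 22 mm wide; open, the fingers measure 114 mm over their backs; the gripper's body (76 mm by 85 mm) begins 54 mm behind the grasp point. The pads swing forward as they close: fully open they stand 13 mm farther back than shut.
Start: joints at [1.305, 0.241, 0.005, 1.335, 0, 1.571], TCP at [0.131, 0.482, 0.405] pointing down, gripper open.
Joint ranges: [-2.72, 2.72], [-1.05, 1.87], [-1.09, 1.28], [-1.99, 2.15], [-1.42, 1.44], [-3.14, 3.14]. Speed limits (rad/s): [2.79, 2.79, 3.14, 3.14, 3.14, 3.14].

INTERFACE

Orientations are given as a unit quaternion [x, y, z, w].
In Python, from workcell import bot gives the robot as it stands.
- The arm moves only by the tool arm_command, never from a script. Its argument "moves" is one flat list of numbers, 7 for each row, row after row: the shift along the tool's x, y, z in m, then the turn, a rotation vector about the tool's x, y, z in rad, then the closure, from -1 (fully open) to 1 (shut). A call has 1 to 20 rows; each row shifts and turns the pose as measured when the row begins, along the tool's axes as they then stand; what a row does not reach is not made up. A row lasts 1/12 s, in which the tool goes at most 41.7 mm and 7.16 degrees, less where a joint would pass 70% of its speed; a pose out of reach is approached as far as the arm can. A call with a gripper value outside its range is refused whole. The fingers move at their own pace and stop on an object; the grip force is fixed at half the most. Time passes only in rows, so rows that do not move let the fingers close. It gives the time, the measured TCP pose, the force and the opening at its end, in the units of the state.
- bot.get_obs(): the state, without advancing time (a new reading comes with each control period).
- bot.camera(name): name is "scene" or "side" or "wrist"; returns the picture (400x640x3 uint8, red, green, blue); there is no depth.
- bot.get_calibration(name): a dict with "mtx" (3x3 intrinsics, pixels), "world_from_camera" (4x4, takes a point from camera to world coordinates); the wrist camera has in their place "mount" (4x4, takes a point from camera to tool coordinates, whose origin is the TCP and whose axes are the tool frame's). Camera axes: x right, y up, looking along -z (the intrinsics and any distortion apply to the point x, -y, -z); pixel columns grow to the right and rows downward; lengths in m; the calibration is good to about 2 mm. The wrist camera is an equidistant fisheye: a pixel r from the principal point sees the ray r / f radians off the axis. A picture is of the moment at which its call begins: read the wrist's pose just before it. get_calibration takes no time and is no camera call.
- bot.job_done(): hands the job in, once; it reports no verdict.
The state is a dict: "clock": time; "joint_pos": joint angles; "joint_vel": joint speeds; "tau": joint torques, N m; "eef_pos": TCP position; "tool_rot": TCP orientation; "ft_force": force on the tool from outside, world axes, zero at the start; "ft_torque": the same for the moment, N m; "grip_width": finger opening in m.
Only numpy, scipy, OpenCV 4.12 (cv2) and the standard library are available. Lean on these libraries where they do the work, as an engineer would, in place of code of your own. Each camera call takes 0.05 s, during which the arm holds its last target.

## Working session

There is one attempt and no reset: what is moved stays moved. The work goes in short steps, Python scripts to look and compute and a tool call to move; the robot and the scene stay as the last step left them, time stands still between calls to the robot, and variables do not carry over. Pictures are saved under pics/ and viewed, and the job is handed in when it is done.

Besides the shell and the picture viewer there is one more tool, called after "Emit:" in YAML: its name, and indented under it one key for each argument. arm_command: Moves the arm, as the interface text tells. Its arguments: {"type":"object","properties":{"moves":{"type":"array"}},"required":["moves"]}

```bash
ls; mkdir -p pics; cat > h.py <<'E'
from workcell import bot
import numpy as np, cv2, sys
np.set_printoptions(precision=4,suppress=True)
def save(im,n): cv2.imwrite(f'pics/{n}.png',im[:,:,::-1])
E
python3 - <<'E'
from h import *
o=bot.get_obs()
for k in o: print(k,np.array(o[k]))
for n in ("scene","side","wrist"):
    c=bot.get_calibration(n); print(n,c)
    save(bot.camera(n),n+'0')
E
```

```text
pics
clock 0.0
joint_pos [1.305  0.2414 0.0037 1.3352 0.     1.5708]
joint_vel [ 0.0015 -0.0002 -0.0006 -0.0008  0.0007 -0.0003]
tau [  0.0003 -37.2322  25.2406   0.017    0.0002   0.    ]
eef_pos [0.1313 0.4822 0.4038]
tool_rot [-0.4298  0.5624  0.4289  0.5612]
ft_force [0.9475 0.2694 0.9341]
ft_torque [ 0.0059 -0.0095  0.0056]
grip_width 0.08584670734412114
scene {'mtx': array([[363.1794,   0.    , 320.8266],
       [  0.    , 363.1794, 199.0802],
       [  0.    ,   0.    ,   1.    ]]), 'world_from_camera': array([[ 0.8038, -0.3943,  0.4456,  1.0306],
       [ 0.5948,  0.5156, -0.6168, -0.6248],
       [ 0.0134,  0.7607,  0.6489,  0.7595],
       [ 0.    ,  0.    ,  0.    ,  1.    ]])}
side {'mtx': array([[382.4076,   0.    , 320.2529],
       [  0.    , 382.4076, 196.291 ],
       [  0.    ,   0.    ,   1.    ]]), 'world_from_camera': array([[ 0.7854,  0.4664, -0.407 ,  0.1443],
       [-0.619 ,  0.5956, -0.5119, -0.5063],
       [ 0.0037,  0.6539,  0.7565,  0.8795],
       [ 0.    ,  0.    ,  0.    ,  1.    ]])}
wrist {'mtx': array([[309.7069,   0.    , 320.4919],
       [  0.    , 309.7069, 204.8259],
       [  0.    ,   0.    ,   1.    ]]), 'mount': array([[ 0.0001,  0.3293, -0.9442,  0.0309],
       [-0.0008,  0.9442,  0.3293,  0.0845],
       [ 1.    ,  0.0008,  0.0004, -0.0002],
       [ 0.    ,  0.    ,  0.    ,  1.    ]])}
```

View pics/scene0.png

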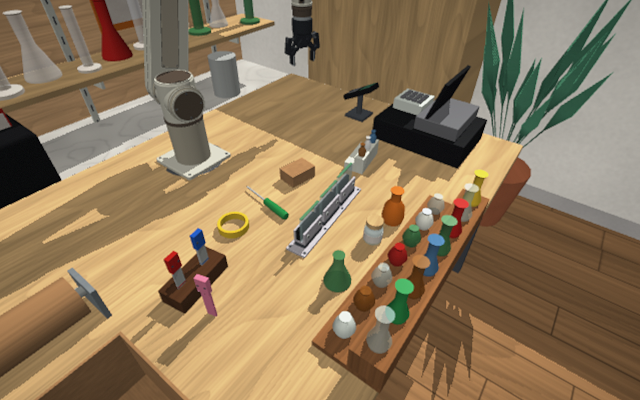

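View pics/side0.png

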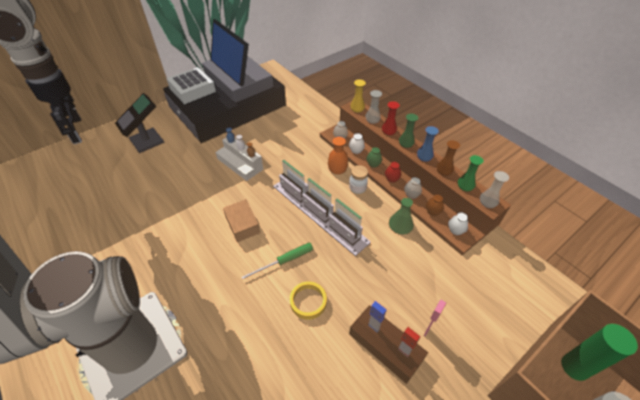

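View pics/wrist0.png

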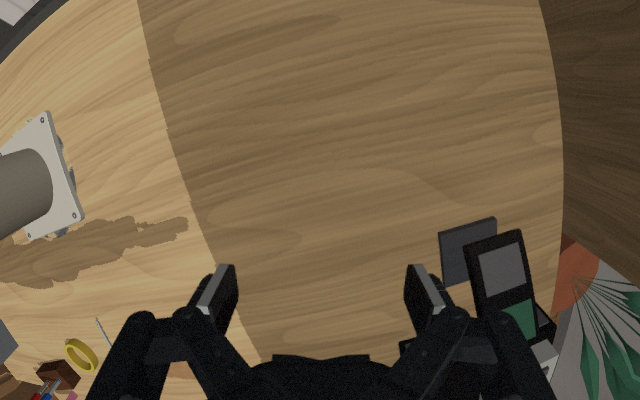

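```bash
cat >> h.py <<'E'
def ray(name,u,v):
    c=bot.get_calibration(name);M=c['mtx'];T=np.array(c['world_from_camera'])
    d=np.array([(u-M[0,2])/M[0,0],-(v-M[1,2])/M[1,1],-1.]);d=T[:3,:3]@d
    return T[:3,3],d/np.linalg.norm(d)
def plane(name,u,v,z):
    p,d=ray(name,u,v);return p+d*(z-p[2])/d[2]
def tri(r1,r2):
    (p,d),(q,e)=r1,r2
    A=np.stack([d,-e],1);s=np.linalg.lstsq(A,q-p,rcond=None)[0]
    a=p+d*s[0];b=q+e*s[1];return (a+b)/2,np.linalg.norm(a-b)
def proj(name,P):
    c=bot.get_calibration(name);M=c['mtx'];T=np.array(c['world_from_camera'])
    q=T[:3,:3].T@(np.array(P)-T[:3,3]);return M[0,0]*q[0]/-q[2]+M[0,2],-M[1,1]*q[1]/-q[2]+M[1,2]
def wray(o,u,v):
    from scipy.spatial.transform import Rotation as R
    c=bot.get_calibration('wrist');M=c['mtx'];T=np.array(c['mount'])
    x=(u-M[0,2]);y=(v-M[1,2]);r=np.hypot(x,y);th=r/M[0,0]
    d=np.array([np.sin(th)*x/r,-np.sin(th)*y/r,-np.cos(th)])
    W=R.from_quat(o['tool_rot']).as_matrix()
    return W@T[:3,3]+np.array(o['eef_pos']),W@T[:3,:3]@d
E
python3 - <<'E'
from h import *
a=cv2.imread('pics/scene0.png');b=cv2.imread('pics/side0.png')
def cen(im,box,f):
    x0,y0,x1,y1=box;s=im[y0:y1,x0:x1].astype(int);B,G,R=s[...,0],s[...,1],s[...,2]
    m=f(R,G,B);ys,xs=np.nonzero(m);return xs.mean()+x0,ys.mean()+y0,m.sum(),xs.min()+x0,xs.max()+x0,ys.min()+y0,ys.max()+y0
red=lambda R,G,B:(R>100)&(G<60)&(B<60)
blue=lambda R,G,B:(B>100)&(R<100)
r1=cen(a,(150,240,195,290),red);r2=cen(b,(390,320,430,365),red)
b1=cen(a,(180,225,215,270),blue);b2=cen(b,(360,295,395,335),blue)
print(r1,r2,b1,b2)
print(tri(ray('scene',*r1[:2]),ray('side',*r2[:2])))
print(tri(ray('scene',*b1[:2]),ray('side',*b2[:2])))
cv2.imwrite('pics/c1.png',cv2.resize(a[220:320,140:240],None,fx=6,fy=6,interpolation=2))
cv2.imwrite('pics/c2.png',cv2.resize(b[290:390,340:450],None,fx=6,fy=6,interpolation=2))
cv2.imwrite('pics/c3.png',cv2.resize(a[150:265,270:380],None,fx=5,fy=5,interpolation=2))
cv2.imwrite('pics/c4.png',cv2.resize(b[150:260,265,][:,:] if 0 else b[150:260,265:385],None,fx=5,fy=5,interpolation=2))
E
```

```text
(np.float64(169.93069306930693), np.float64(260.8514851485148), np.int64(101), np.int64(164), np.int64(181), np.int64(252), np.int64(286)) (np.float64(408.8482142857143), np.float64(339.75892857142856), np.int64(112), np.int64(402), np.int64(415), np.int64(333), np.int64(347)) (np.float64(195.23300970873785), np.float64(238.41747572815535), np.int64(103), np.int64(190), np.int64(204), np.int64(229), np.int64(264)) (np.float64(377.73376623376623), np.float64(311.3636363636364), np.int64(154), np.int64(371), np.int64(384), np.int64(302), np.int64(321))
(array([ 0.4556, -0.3973,  0.1268]), np.float64(1.3589975140777162e-05))
(array([ 0.447 , -0.3189,  0.1288]), np.float64(0.002745284775456916))
```

View pics/c1.png

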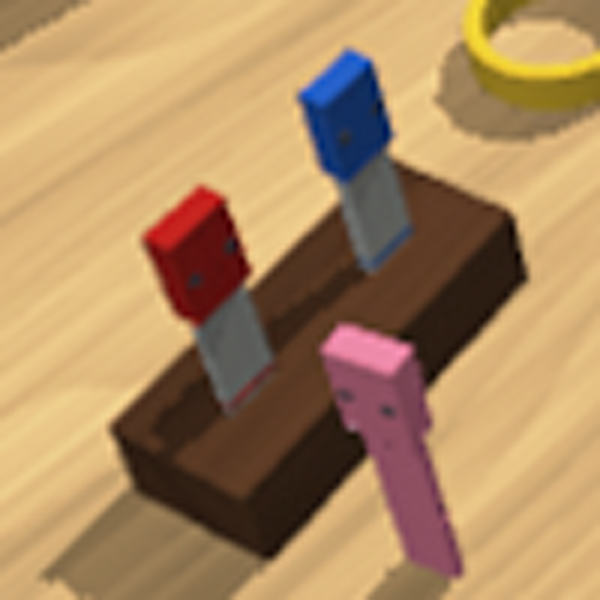

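View pics/c2.png

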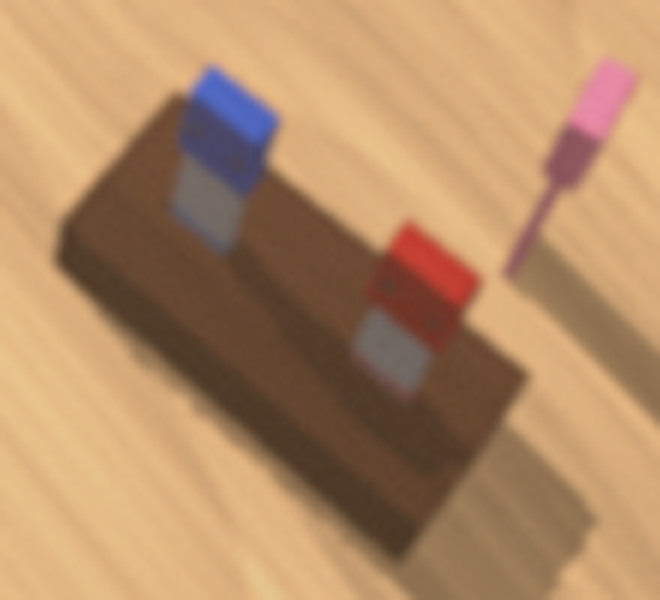

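View pics/c3.png

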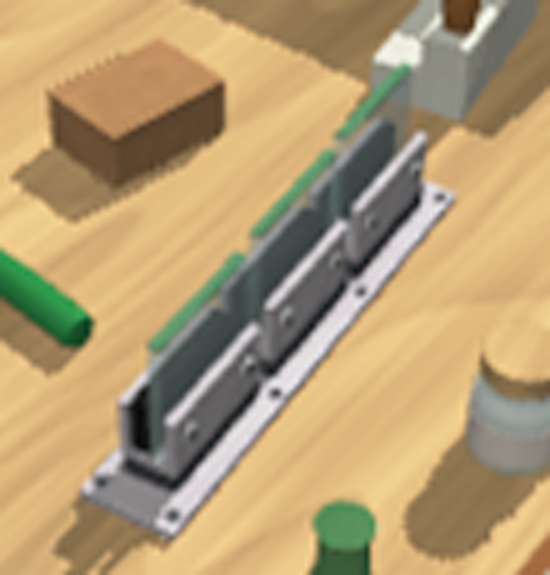

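View pics/c4.png

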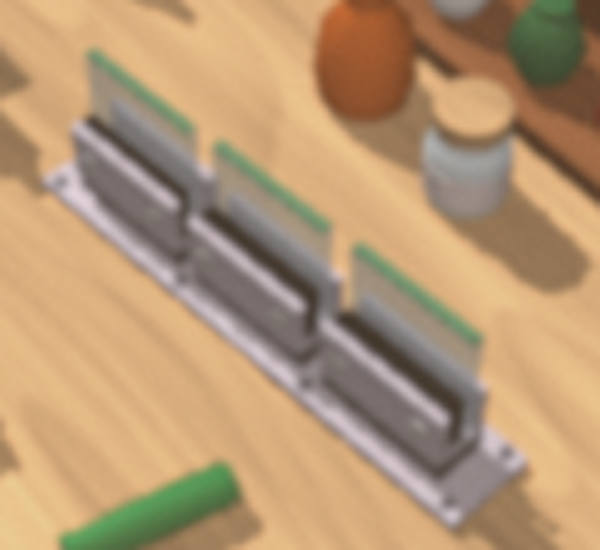

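```bash
python3 - <<'E'
from h import *
def S(pts,o,k,name,z):
    for p in pts: print(name,p,plane(name,(p[0]+.5)/k+o[0]-.5,(p[1]+.5)/k+o[1]-.5,z))
print('red top');S([(143,240),(203,186),(235,207),(178,265)],(140,220),6,'scene',.147)
S([(408,222),(482,278),(460,305),(385,252)],(340,290),6,'side',.147)
print('stand');S([(112,428),(245,500),(513,215),(400,160)],(140,220),6,'scene',.045)
S([(62,225),(405,530),(527,375),(180,95)],(340,290),6,'side',.045)
print('rail');S([(83,490),(170,532),(455,198)],(270,150),5,'scene',.008)
S([(42,182),(455,523),(525,462),(75,170)],(265,150),5,'side',.008)
print('glass top edges');S([(150,345),(240,258),(255,232),(335,155),(340,132),(408,70)],(270,150),5,'scene',.113)
S([(90,55),(192,130),(217,145),(328,228),(355,248),(482,340)],(265,150),5,'side',.113)
E
```

```text
red top
scene (143, 240) [ 0.4598 -0.4108  0.147 ]
scene (203, 186) [ 0.4554 -0.382   0.147 ]
scene (235, 207) [ 0.4731 -0.3812  0.147 ]
scene (178, 265) [ 0.4795 -0.4103  0.147 ]
side (408, 222) [ 0.4643 -0.3809  0.147 ]
side (482, 278) [ 0.4695 -0.4083  0.147 ]
side (460, 305) [ 0.4574 -0.4098  0.147 ]
side (385, 252) [ 0.4511 -0.3831  0.147 ]
stand
scene (112, 428) [ 0.4355 -0.4392  0.045 ]
scene (245, 500) [ 0.503  -0.4286  0.045 ]
scene (513, 215) [ 0.4776 -0.2725  0.045 ]
scene (400, 160) [ 0.415  -0.2807  0.045 ]
side (62, 225) [ 0.4069 -0.2848  0.045 ]
side (405, 530) [ 0.429  -0.4371  0.045 ]
side (527, 375) [ 0.5012 -0.4281  0.045 ]
side (180, 95) [ 0.4765 -0.2743  0.045 ]
rail
scene (83, 490) [ 0.5613 -0.1339  0.008 ]
scene (170, 532) [ 0.6182 -0.1285  0.008 ]
scene (455, 198) [0.5891 0.2096 0.008 ]
side (42, 182) [0.5244 0.2061 0.008 ]
side (455, 523) [ 0.5611 -0.1349  0.008 ]
side (525, 462) [ 0.6171 -0.1294  0.008 ]
side (75, 170) [0.5461 0.2019 0.008 ]
glass top edges
scene (150, 345) [ 0.5894 -0.1059  0.113 ]
scene (240, 258) [ 0.585  -0.0229  0.113 ]
scene (255, 232) [ 0.5784 -0.0002  0.113 ]
scene (335, 155) [0.5738 0.0845 0.113 ]
scene (340, 132) [0.5635 0.1047 0.113 ]
scene (408, 70) [0.5607 0.1833 0.113 ]
side (90, 55) [0.5554 0.1859 0.113 ]
side (192, 130) [0.566  0.1016 0.113 ]
side (217, 145) [0.57   0.0839 0.113 ]
side (328, 228) [ 0.5799 -0.0009  0.113 ]
side (355, 248) [ 0.5822 -0.0205  0.113 ]
side (482, 340) [ 0.5937 -0.1072  0.113 ]
```

```bash
python3 - <<'E'
from h import *
from scipy.spatial.transform import Rotation as R
o=bot.get_obs()
W=R.from_quat(o['tool_rot']).as_matrix();print(W)
print('pink',tri(ray('scene',140+368/6,220+345/6),ray('side',340+605/6,290+95/6)),plane('scene',140+435/6,220+572/6,0),plane('side',340+510/6,290+275/6,0))
a=cv2.imread('pics/scene0.png')
print('vase',plane('scene',393,225,0),'jar',plane('scene',373,243,0),'flask',plane('scene',337,288,0),'tape',plane('scene',233,228,0),'box',plane('scene',297,180,0))
E
```

```text
[[-0.0004 -0.9649  0.2627]
 [-0.0016  0.2627  0.9649]
 [-1.     -0.     -0.0016]]
pink (array([ 0.555 , -0.3902,  0.1371]), np.float64(0.002187334735293894)) [ 0.5569 -0.3924  0.    ] [ 0.5441 -0.3958  0.    ]
vase [0.7512 0.1321 0.    ] jar [0.7404 0.0328 0.    ] flask [ 0.7456 -0.1543  0.    ] tape [ 0.3822 -0.1646  0.    ] box [0.3842 0.1284 0.    ]
```

```bash
cat >> h.py <<'E'
from scipy.spatial.transform import Rotation as R
def down(yaw):
    z=np.array([np.cos(yaw),np.sin(yaw),0]);x=np.array([0,0,-1.]);return R.from_matrix(np.stack([x,np.cross(z,x),z],1))
def plan(target,yaw,N,grip=-1.,tr=None):
    """rows from measured pose to target"""
    o=bot.get_obs();p=np.array(o['eef_pos']);r=R.from_quat(o['tool_rot']);t=np.array(target);rt=down(yaw)
    rv=(r.inv()*rt).as_rotvec();nr=max(1,int(np.ceil(np.linalg.norm(rv)/.12)));nr=max(nr,min(N,nr if tr is None else tr))
    out=[]
    for i in range(N):
        d=(t-p)/N; s=r.inv().apply(d); w=rv/nr if i<nr else np.zeros(3)
        out.append([round(v,4) for v in s]+[round(v,4) for v in w]+[grip]); r=r*R.from_rotvec(w)
    print('rot rows',nr,'step',np.linalg.norm((t-o['eef_pos'])/N)*1000)
    print(',\n'.join(','.join('%g'%v for v in q) for q in out))
def st():
    o=bot.get_obs();W=R.from_quat(o['tool_rot']).as_matrix();print('t %.2f'%o['clock'],np.array(o['eef_pos']),'yaw %.4f'%np.arctan2(W[1,2],W[0,2]),'tilt',W[:2,0],'F',np.array(o['ft_force']),'T',np.array(o['ft_torque']),'g %.4f'%o['grip_width'])
E
python3 -c "
from h import *
plan([.591,-.046,.34],.095,18)"
```

```text
rot rows 11 step 39.06639490563701
0.0036,-0.0324,-0.0216,0.11,-0.0001,0.0001,-1,
0.0036,-0.0345,-0.0179,0.11,-0.0001,0.0001,-1,
0.0036,-0.0363,-0.014,0.11,-0.0001,0.0001,-1,
0.0036,-0.0376,-0.01,0.11,-0.0001,0.0001,-1,
0.0036,-0.0385,-0.0058,0.11,-0.0001,0.0001,-1,
0.0036,-0.0389,-0.0015,0.11,-0.0001,0.0001,-1,
0.0036,-0.0388,0.0028,0.11,-0.0001,0.0001,-1,
0.0036,-0.0383,0.007,0.11,-0.0001,0.0001,-1,
0.0036,-0.0373,0.0112,0.11,-0.0001,0.0001,-1,
0.0036,-0.0358,0.0152,0.11,-0.0001,0.0001,-1,
0.0036,-0.0339,0.019,0.11,-0.0001,0.0001,-1,
0.0036,-0.0316,0.0226,0,0,0,-1,
0.0036,-0.0316,0.0226,0,0,0,-1,
0.0036,-0.0316,0.0226,0,0,0,-1,
0.0036,-0.0316,0.0226,0,0,0,-1,
0.0036,-0.0316,0.0226,0,0,0,-1,
0.0036,-0.0316,0.0226,0,0,0,-1,
0.0036,-0.0316,0.0226,0,0,0,-1
```

Emit:
arm_command:
  moves: [0.003,-0.032,-0.022,0.11,0,0,-1,0.003,-0.035,-0.018,0.11,0,0,-1,0.003,-0.036,-0.014,0.11,0,0,-1,0.003,-0.038,-0.01,0.11,0,0,-1,0.003,-0.038,-0.006,0.11,0,0,-1,0.003,-0.039,-0.002,0.11,0,0,-1,0.003,-0.039,0.003,0.11,0,0,-1,0.004,-0.038,0.007,0.11,0,0,-1,0.004,-0.037,0.011,0.11,0,0,-1,0.004,-0.036,0.015,0.11,0,0,-1,0.004,-0.034,0.019,0.11,0,0,-1,0.004,-0.032,0.023,0,0,0,-1,0.004,-0.032,0.023,0,0,0,-1,0.004,-0.032,0.023,0,0,0,-1,0.004,-0.032,0.023,0,0,0,-1,0.004,-0.032,0.023,0,0,0,-1,0.004,-0.032,0.023,0,0,0,-1,0.004,-0.032,0.023,0,0,0,-1]

```text
clock: 1.65
eef_pos: [0.5881, -0.0839, 0.331]
tool_rot: [-0.017, 0.708, 0.018, 0.706]
ft_force: [0.2, 0.5, -0.0]
grip_width: 0.0853
```

```bash
python3 -c "
from h import *
st()
plan([.591,-.046,.34],.095,8)"
```

```text
t 1.65 [ 0.5881 -0.0839  0.331 ] yaw 0.0489 tilt [-0.0038  0.002 ] F [ 0.1571  0.4985 -0.0084] T [-0.0105 -0.0736 -0.0074] g 0.0853
rot rows 1 step 4.879066770197105
-0.0011,0.0047,0.0006,-0.0461,-0.0037,-0.0022,-1,
-0.0011,0.0047,0.0008,0,0,0,-1,
-0.0011,0.0047,0.0008,0,0,0,-1,
-0.0011,0.0047,0.0008,0,0,0,-1,
-0.0011,0.0047,0.0008,0,0,0,-1,
-0.0011,0.0047,0.0008,0,0,0,-1,
-0.0011,0.0047,0.0008,0,0,0,-1,
-0.0011,0.0047,0.0008,0,0,0,-1
```

Emit:
arm_command:
  moves: [-0.003,0.013,0.002,-0.045,-0.004,-0.002,-1,-0.003,0.013,0.002,0,0,0,-1,-0.003,0.013,0.002,0,0,0,-1,0,0,0,0,0,0,-1,0,0,0,0,0,0,-1]

```text
clock: 2.07
eef_pos: [0.5945, -0.0506, 0.3338]
tool_rot: [-0.029, 0.709, 0.028, 0.704]
ft_force: [0.3, 0.9, 0.5]
grip_width: 0.0858
```

```bash
python3 -c "
from h import *
st()
im=bot.camera('wrist');save(im,'w1')
st()"
```

```text
t 2.07 [ 0.5945 -0.0506  0.3338] yaw 0.0815 tilt [-0.0068 -0.0016] F [0.2647 0.8551 0.4662] T [-0.0234 -0.012  -0.0458] g 0.0858
t 2.12 [ 0.5945 -0.0503  0.3341] yaw 0.0821 tilt [-0.0064 -0.0011] F [0.5066 0.1577 0.3296] T [ 0.0403 -0.0099 -0.034 ] g 0.0854
```

View pics/w1.png

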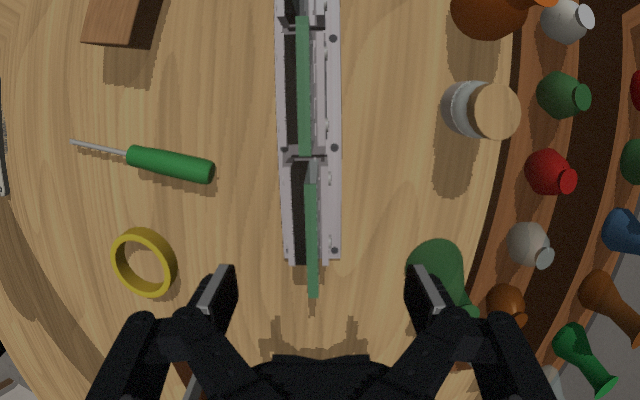

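```bash
python3 -c "
import cv2
a=cv2.imread('pics/w1.png')
cv2.imwrite('pics/w1c.png',cv2.resize(a[0:150,265:355],None,fx=5,fy=4,interpolation=2)[:600])
cv2.imwrite('pics/w1d.png',cv2.resize(a[140:310,265:355],None,fx=5,fy=3.5,interpolation=2)[:600])
"
```

```text
(no output)
```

View pics/w1c.png

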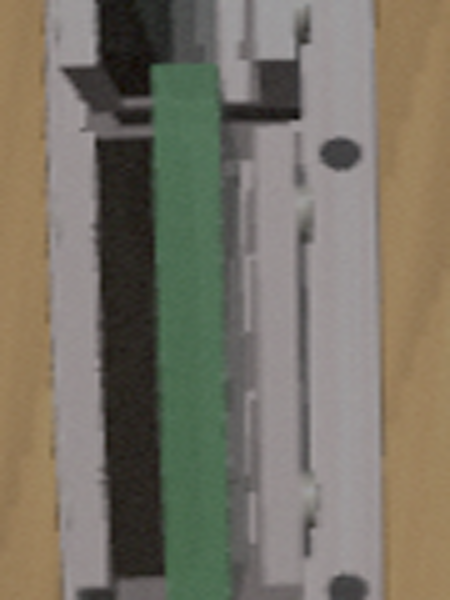

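View pics/w1d.png

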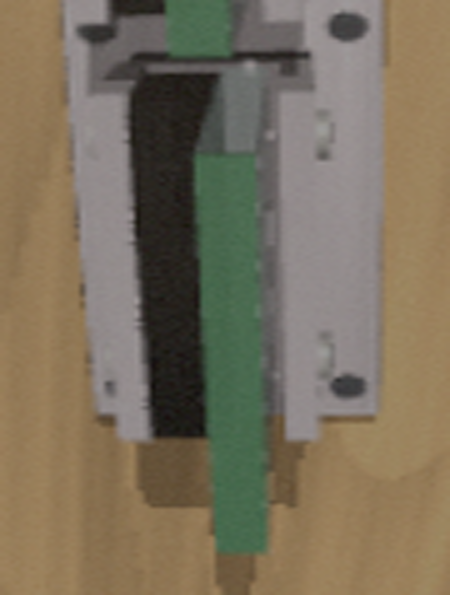

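Emit:
arm_command:
  moves: [0,0.025,0,0,0,0,-1,0,0.025,0,0,0,0,-1,0,0.025,0,0,0,0,-1,0,0.025,0,0,0,0,-1,0,0,0,0,0,0,-1,0,0,0,0,0,0,-1]

```text
clock: 2.62
eef_pos: [0.5825, 0.0566, 0.3375]
tool_rot: [-0.031, 0.707, 0.029, 0.706]
ft_force: [-0.3, -0.2, 0.2]
grip_width: 0.0853
```

```bash
python3 -c "
from h import *
st()
im=bot.camera('wrist');save(im,'w2')
a=im[:,:,::-1]
cv2.imwrite('pics/w2c.png',cv2.resize(a[0:300,255:375],None,fx=5,fy=2,interpolation=2))"
```

```text
t 2.62 [0.5825 0.0566 0.3375] yaw 0.0856 tilt [-0.0019 -0.0026] F [-0.3244 -0.2041  0.1985] T [-0.0057 -0.0162 -0.0515] g 0.0853
```

View pics/w2c.png

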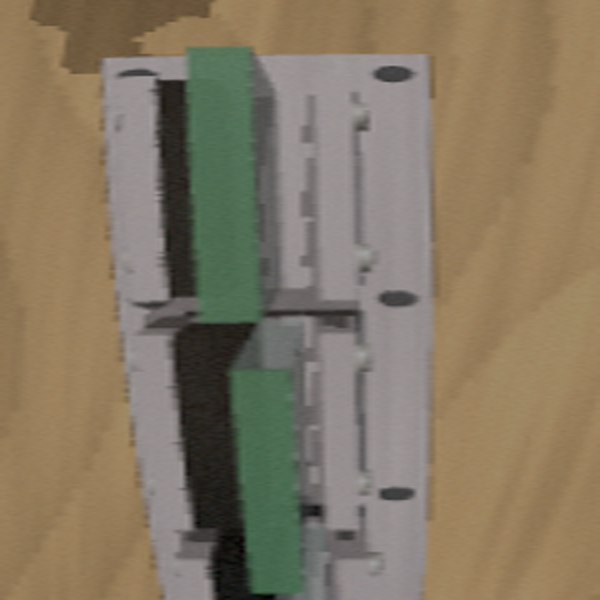

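```bash
python3 -c "
import cv2,numpy as np
b=cv2.imread('pics/w2.png');a=cv2.imread('pics/w1.png')
pan=[(a[10:60,280:350],'w1 far/mid'),(a[60:150,280:350],'x'),(a[180:265,280:350],'x')]
for n,im,r0,r1,x0,x1 in [('w2far',b,40,140,270,345),('w2mid',b,180,260,270,345),('w1mid',a,40,140,265,340),('w1near',a,180,265,275,345)]:
    c=cv2.resize(im[r0:r1,x0:x1],None,fx=10,fy=5.5,interpolation=cv2.INTER_NEAREST)[:590]
    cv2.imwrite('pics/z_%s.png'%n,c)
    r=(r0+r1)//2
    print(n,r,'\n',[ (x,int(g)) for x,g in zip(range(x0,x1),im[r-3:r+4,x0:x1].mean(0).mean(1))])
"
```

```text
w2far 90 
 [(270, 124), (271, 123), (272, 121), (273, 118), (274, 117), (275, 117), (276, 121), (277, 143), (278, 144), (279, 147), (280, 148), (281, 148), (282, 149), (283, 149), (284, 149), (285, 149), (286, 115), (287, 68), (288, 38), (289, 37), (290, 39), (291, 37), (292, 44), (293, 83), (294, 90), (295, 89), (296, 89), (297, 90), (298, 89), (299, 90), (300, 89), (301, 91), (302, 93), (303, 94), (304, 93), (305, 90), (306, 78), (307, 97), (308, 98), (309, 97), (310, 117), (311, 140), (312, 149), (313, 151), (314, 148), (315, 147), (316, 126), (317, 115), (318, 133), (319, 148), (320, 149), (321, 149), (322, 148), (323, 149), (324, 149), (325, 135), (326, 109), (327, 130), (328, 148), (329, 147), (330, 146), (331, 146), (332, 146), (333, 146), (334, 149), (335, 150), (336, 147), (337, 146), (338, 146), (339, 148), (340, 141), (341, 114), (342, 127), (343, 126), (344, 123)]
w2mid 220 
 [(270, 124), (271, 122), (272, 119), (273, 116), (274, 116), (275, 122), (276, 126), (277, 127), (278, 128), (279, 128), (280, 128), (281, 109), (282, 139), (283, 144), (284, 145), (285, 146), (286, 
[... 1683 characters left out ...]
, 139), (285, 140), (286, 142), (287, 143), (288, 142), (289, 142), (290, 143), (291, 139), (292, 115), (293, 55), (294, 31), (295, 33), (296, 32), (297, 32), (298, 33), (299, 31), (300, 34), (301, 31), (302, 33), (303, 31), (304, 33), (305, 75), (306, 83), (307, 84), (308, 82), (309, 82), (310, 82), (311, 86), (312, 87), (313, 86), (314, 86), (315, 86), (316, 87), (317, 91), (318, 95), (319, 96), (320, 106), (321, 121), (322, 137), (323, 141), (324, 142), (325, 142), (326, 142), (327, 142), (328, 142), (329, 141), (330, 142), (331, 141), (332, 142), (333, 142), (334, 141), (335, 141), (336, 139), (337, 138), (338, 138), (339, 139), (340, 130), (341, 121), (342, 125), (343, 126), (344, 128)]
```

View pics/z_w2far.png

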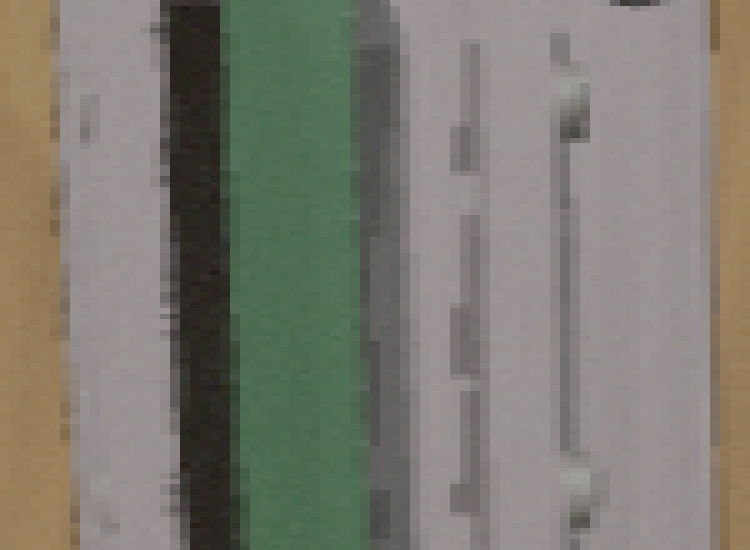

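View pics/z_w1mid.png

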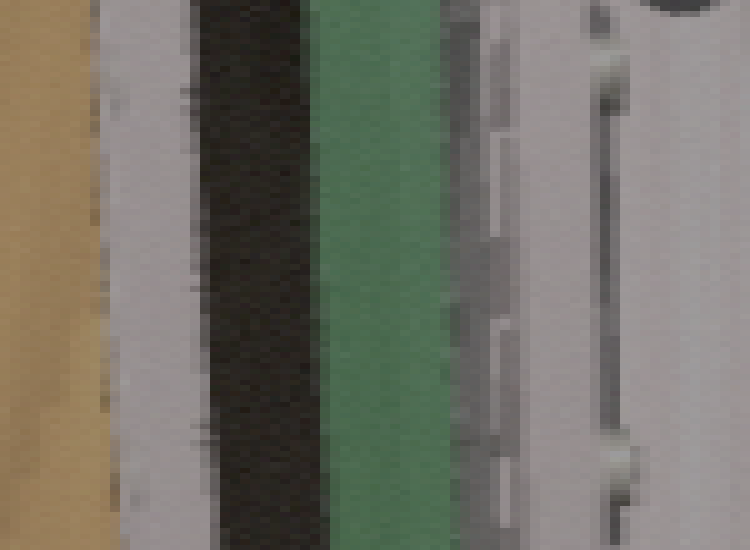

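View pics/z_w1near.png

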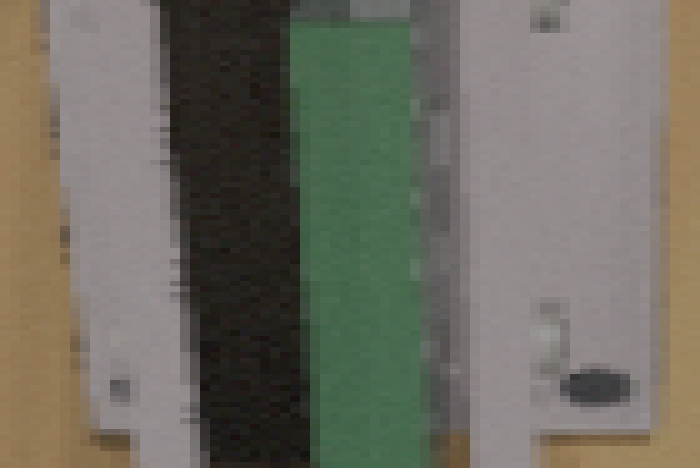

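```bash
python3 -c "
from h import *
def pt(o,u,v,z):
    p,d=wray(o,u,v);return p+d*(z-p[2])/d[2]
from h import down
O1=dict(eef_pos=[.5945,-.0506,.3338]);O2=dict(eef_pos=[.5825,.0566,.3375])
def rot(yaw,tx,ty):
    x=np.array([tx,ty,-np.sqrt(1-tx*tx-ty*ty)]);z=np.array([np.cos(yaw),np.sin(yaw),0]);z-=x*(z@x);z/=np.linalg.norm(z);return R.from_matrix(np.stack([x,np.cross(z,x),z],1)).as_quat()
O1['tool_rot']=rot(.0815,-.0068,-.0016);O2['tool_rot']=rot(.0856,-.0019,-.0026)
def show(n,o,v,rail_l,inl,gl,gr,wi,wo,rail_r):
    L=pt(o,rail_l,v,.008);
    q=[('backlipin',pt(o,inl,v,.063)),('gl_back',pt(o,gl,v,.113)),('gl_front',pt(o,gr,v,.113)),('wall_in',pt(o,wi,v,.063)),('wall_out',pt(o,wo,v,.063))]+([('rail_r',pt(o,rail_r,v,.008))] if rail_r else [])
    yaw=.09; ex=np.array([np.cos(yaw),np.sin(yaw),0]);ey=np.array([-np.sin(yaw),np.cos(yaw),0])
    print(n);[print('  ',a,p,'railx %.4f'%(ex@p)) for a,p in q]
show('far',O2,90,None or 276,286.6,292.7,305.5,317.5,325.7,340.5)
show('w2mid',O2,220,281,290.7,302,315.5,319.5,326.5,340.2)
show('w1mid',O1,90,275.5,284.7,296.2,310.3,316.8,324.5,None)
show('w1near',O1,222,281.5,292.6,304.7,317,321.7,None or 329,340.5)
"
```

```text
far
   backlipin [0.5484 0.147  0.063 ] railx 0.5594
   gl_back [0.5577 0.1459 0.113 ] railx 0.5686
   gl_front [0.5656 0.1465 0.113 ] railx 0.5764
   wall_in [0.5722 0.1486 0.063 ] railx 0.5832
   wall_out [0.5785 0.1492 0.063 ] railx 0.5895
   rail_r [0.593  0.1524 0.008 ] railx 0.6043
w2mid
   backlipin [0.5583 0.0399 0.063 ] railx 0.5596
   gl_back [0.5695 0.0613 0.113 ] railx 0.5727
   gl_front [0.5785 0.0621 0.113 ] railx 0.5818
   wall_in [0.5827 0.042  0.063 ] railx 0.5841
   wall_out [0.5886 0.0425 0.063 ] railx 0.5901
   rail_r [0.6058 0.0215 0.008 ] railx 0.6053
w1mid
   backlipin [0.5584 0.04   0.063 ] railx 0.5597
   gl_back [0.5714 0.0391 0.113 ] railx 0.5726
   gl_front [0.5799 0.0397 0.113 ] railx 0.5811
   wall_in [0.5828 0.0416 0.063 ] railx 0.5841
   wall_out [0.5886 0.0421 0.063 ] railx 0.5900
w1near
   backlipin [ 0.5708 -0.0671  0.063 ] railx 0.5625
   gl_back [ 0.5824 -0.0454  0.113 ] railx 0.5760
   gl_front [ 0.5905 -0.0447  0.113 ] railx 0.5841
   wall_in [ 0.5952 -0.0651  0.063 ] railx 0.5869
   wall_out [ 0.6013 -0.0646  0.063 ] railx 0.5931
   rail_r [ 0.6162 -0.0861  0.008 ] railx 0.6060
```

```bash
python3 -c "
from h import *
plan([.462,-.3955,.37],.148,13)"
```

```text
rot rows 1 step 36.07309868009754
-0.0024,-0.0339,-0.0122,-0.0625,-0.002,0.0015,-1,
-0.0025,-0.033,-0.0143,0,0,0,-1,
-0.0025,-0.033,-0.0143,0,0,0,-1,
-0.0025,-0.033,-0.0143,0,0,0,-1,
-0.0025,-0.033,-0.0143,0,0,0,-1,
-0.0025,-0.033,-0.0143,0,0,0,-1,
-0.0025,-0.033,-0.0143,0,0,0,-1,
-0.0025,-0.033,-0.0143,0,0,0,-1,
-0.0025,-0.033,-0.0143,0,0,0,-1,
-0.0025,-0.033,-0.0143,0,0,0,-1,
-0.0025,-0.033,-0.0143,0,0,0,-1,
-0.0025,-0.033,-0.0143,0,0,0,-1,
-0.0025,-0.033,-0.0143,0,0,0,-1
```

Emit:
arm_command:
  moves: [-0.0025,-0.034,-0.012,-0.06,0,0,-1,-0.0025,-0.033,-0.014,0,0,0,-1,-0.0025,-0.033,-0.014,0,0,0,-1,-0.0025,-0.033,-0.014,0,0,0,-1,-0.0025,-0.033,-0.014,0,0,0,-1,-0.0025,-0.033,-0.014,0,0,0,-1,-0.0025,-0.033,-0.014,0,0,0,-1,-0.0025,-0.033,-0.014,0,0,0,-1,-0.0025,-0.033,-0.014,0,0,0,-1,-0.0025,-0.033,-0.014,0,0,0,-1,-0.0025,-0.033,-0.014,0,0,0,-1,-0.0025,-0.03,-0.014,0,0,0,-1,0,0,0,0,0,0,-1,0,0,0,0,0,0,-1]

```text
clock: 3.83
eef_pos: [0.4617, -0.3842, 0.374]
tool_rot: [-0.053, 0.704, 0.046, 0.707]
ft_force: [0.9, 1.2, -0.1]
grip_width: 0.0851
```

```bash
python3 -c "
from h import *
st();o=bot.get_obs()
im=bot.camera('wrist');save(im,'w3')
np.save('o3.npy',np.r_[o['eef_pos'],o['tool_rot']])"
```

```text
t 3.83 [ 0.4617 -0.3842  0.374 ] yaw 0.1400 tilt [ 0.0046 -0.0107] F [ 0.9061  1.2041 -0.105 ] T [ 0.0377 -0.0531  0.029 ] g 0.0851
```

View pics/w3.png

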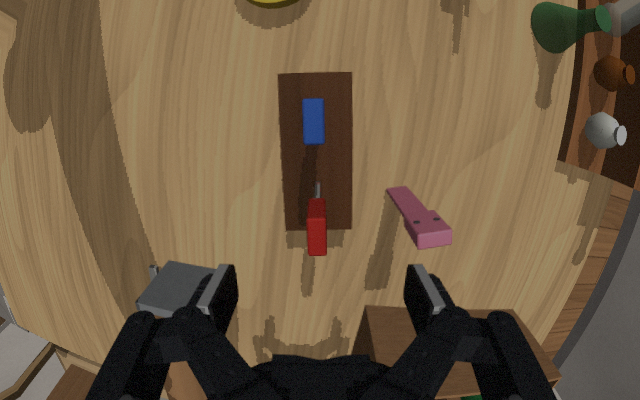

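```bash
python3 -c "
from h import *
q=np.load('o3.npy');o=dict(eef_pos=q[:3],tool_rot=q[3:])
im=cv2.imread('pics/w3.png')
c=im[180:270,285:350];cv2.imwrite('pics/w3c.png',cv2.resize(c,None,fx=6.5,fy=6.5,interpolation=0))
def pt(u,v,z):
    p,d=wray(o,u,v);return p+d*(z-p[2])/d[2]
for e in [(280,73),(352,72),(287,230),(353,228)]: print(pt(*e,.045))
"
```

```text
[ 0.4105 -0.2819  0.045 ]
[ 0.4772 -0.2718  0.045 ]
[ 0.4352 -0.4397  0.045 ]
[ 0.5039 -0.4279  0.045 ]
```

View pics/w3c.png

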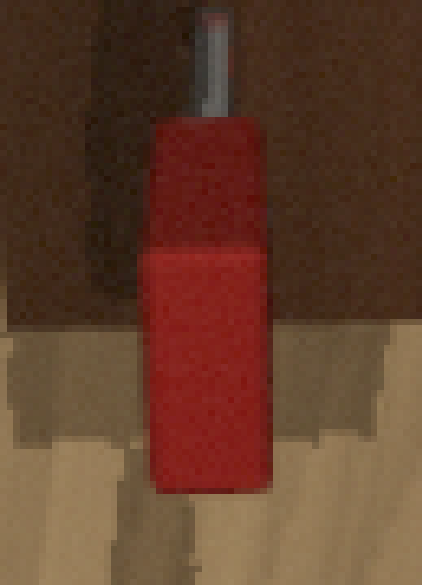

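```bash
python3 -c "
from h import *
q=np.load('o3.npy');o=dict(eef_pos=q[:3],tool_rot=q[3:])
def pt(u,v,z):
    p,d=wray(o,u,v);return p+d*(z-p[2])/d[2]
P=[pt(285+a/6.5-.5,180+b/6.5-.5,.147) for a,b in [(140,248),(268,248),(272,490),(150,490)]]
print(np.array(P),np.mean(P,0))
c=np.array([.4567,-.3553]);print(c-.04*np.array([-.16,.987]))
plan([.4633,-.3948,.30],.16,5)
"
```

```text
[[ 0.4524 -0.381   0.147 ]
 [ 0.4657 -0.3791  0.147 ]
 [ 0.4703 -0.4077  0.147 ]
 [ 0.457  -0.4095  0.147 ]] [ 0.4613 -0.3943  0.147 ]
[ 0.4631 -0.3948]
rot rows 1 step 14.951200869165135
0.0148,-0.002,-0,-0.0199,0.0024,0.0122,-1,
0.0148,-0.0021,-0,0,0,0,-1,
0.0148,-0.0021,-0,0,0,0,-1,
0.0148,-0.0021,-0,0,0,0,-1,
0.0148,-0.0021,-0,0,0,0,-1
```

```bash
python3 -c "
from h import *
plan([.462,-.3945,.30],.16,4)
"
```

```text
rot rows 1 step 18.674375385269183
0.0185,-0.0023,-0.0003,-0.0199,0.0024,0.0122,-1,
0.0185,-0.0026,-0.0003,0,0,0,-1,
0.0185,-0.0026,-0.0003,0,0,0,-1,
0.0185,-0.0026,-0.0003,0,0,0,-1
```

Emit:
arm_command:
  moves: [0.018,-0.0025,-0.0003,-0.02,0.0025,0.012,-1,0.018,-0.0025,-0.0003,0,0,0,-1,0.018,-0.0025,-0.0003,0,0,0,-1,0.017,-0.0025,-0.0003,0,0,0,-1,0,0,0,0,0,0,-1,0,0,0,0,0,0,-1]

```text
clock: 4.38
eef_pos: [0.4628, -0.3906, 0.3032]
tool_rot: [-0.059, 0.704, 0.058, 0.706]
ft_force: [0.1, 0.9, 0.7]
grip_width: 0.0851
```

```bash
python3 -c "
from h import *
st();plan([.462,-.3945,.281],.16,2)
"
```

```text
t 4.38 [ 0.4628 -0.3906  0.3032] yaw 0.1655 tilt [ 0.0024 -0.001 ] F [0.1274 0.8595 0.7056] T [-0.0243  0.0014  0.0217] g 0.0851
rot rows 1 step 11.257145760339506
0.0111,-0.0018,-0.0007,0.0055,0.0022,0.0014,-1,
0.0111,-0.0019,-0.0007,0,0,0,-1
```

Emit:
arm_command:
  moves: [0.0111,-0.002,-0.0005,0.0055,0.002,0.001,-1,0.0111,-0.002,-0.0005,0,0,0,-1,0,0,0,0,0,0,-1,0,0,0,0,0,0,-1]

```text
clock: 4.72
eef_pos: [0.464, -0.3933, 0.282]
tool_rot: [-0.058, 0.704, 0.057, 0.706]
ft_force: [1.1, 0.2, 0.6]
grip_width: 0.0856
```

```bash
python3 -c "
from h import *
st();im=bot.camera('wrist');save(im,'w4')
"
```

```text
t 4.72 [ 0.464  -0.3933  0.282 ] yaw 0.1629 tilt [ 0.003  -0.0025] F [1.0816 0.2098 0.5684] T [-0.0073 -0.0208  0.0311] g 0.0856
```

View pics/w4.png

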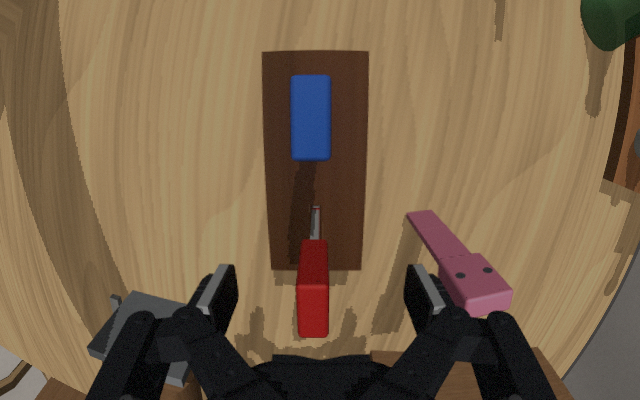

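Emit:
arm_command:
  moves: [0,-0.001,-0.003,-0.003,0.002,0.002,-1,0,0,0,0,0,0,-1,0,0,0,0,0,0,1,0,0,0,0,0,0,1,0,0,0,0,0,0,1,0,0,0,0,0,0,1,0,0,0,0,0,0,1,0,0,0,0,0,0,1,0,0,0,0,0,0,1,0,0,0,0,0,0,1,0,0,0,0,0,0,1,0,0,0,0,0,0,1]

```text
clock: 5.77
eef_pos: [0.4611, -0.3957, 0.2845]
tool_rot: [-0.06, 0.704, 0.057, 0.706]
ft_force: [0.1, 0.1, 0.6]
grip_width: 0.0133
```

```bash
python3 -c "
from h import *
st();im=bot.camera('wrist');save(im,'w5')
"
```

```text
t 5.77 [ 0.4611 -0.3957  0.2845] yaw 0.1655 tilt [ 0.0033 -0.0036] F [0.1192 0.1333 0.6051] T [-0.0063  0.0201 -0.0209] g 0.0133
```

View pics/w5.png

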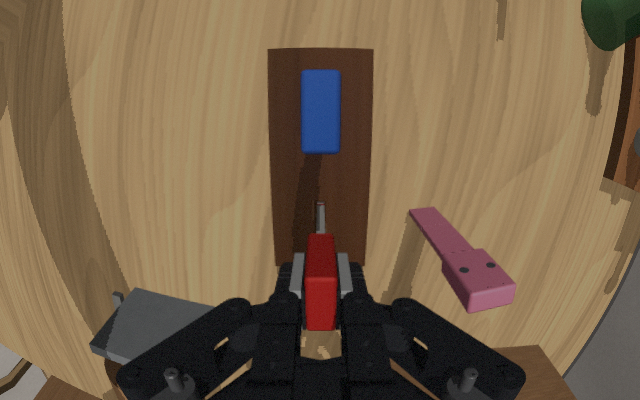

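Emit:
arm_command:
  moves: [-0.008,0,0,0,0,0,1,-0.01,0,0,0,0,0,1,-0.01,0,0,0,0,0,1,-0.015,0,0,0,0,0,1,-0.02,0,0,0,0,0,1,-0.02,0,0,0,0,0,1,-0.02,0,0,0,0,0,1,-0.02,0,0,0,0,0,1,-0.01,0,0,0,0,0,1,0,0,0,0,0,0,1]

```text
clock: 6.65
eef_pos: [0.46, -0.3942, 0.4308]
tool_rot: [-0.06, 0.703, 0.057, 0.706]
ft_force: [0.2, -0.7, -0.9]
grip_width: 0.0134
```

```bash
python3 -c "
from h import *
st();im=bot.camera('wrist');save(im,'w6')
plan([.600,.136,.42],.097,16,1)
"
```

```text
t 6.65 [ 0.46   -0.3942  0.4308] yaw 0.1658 tilt [ 0.005 -0.004] F [ 0.2174 -0.669  -0.8572] T [-0.011   0.0062  0.004 ] g 0.0134
rot rows 1 step 34.28151795672382
0.0005,0.0312,0.0141,0.0688,0.0043,0.0046,1,
0.0006,0.0321,0.0119,0,0,0,1,
0.0006,0.0321,0.0119,0,0,0,1,
0.0006,0.0321,0.0119,0,0,0,1,
0.0006,0.0321,0.0119,0,0,0,1,
0.0006,0.0321,0.0119,0,0,0,1,
0.0006,0.0321,0.0119,0,0,0,1,
0.0006,0.0321,0.0119,0,0,0,1,
0.0006,0.0321,0.0119,0,0,0,1,
0.0006,0.0321,0.0119,0,0,0,1,
0.0006,0.0321,0.0119,0,0,0,1,
0.0006,0.0321,0.0119,0,0,0,1,
0.0006,0.0321,0.0119,0,0,0,1,
0.0006,0.0321,0.0119,0,0,0,1,
0.0006,0.0321,0.0119,0,0,0,1,
0.0006,0.0321,0.0119,0,0,0,1
```

View pics/w6.png

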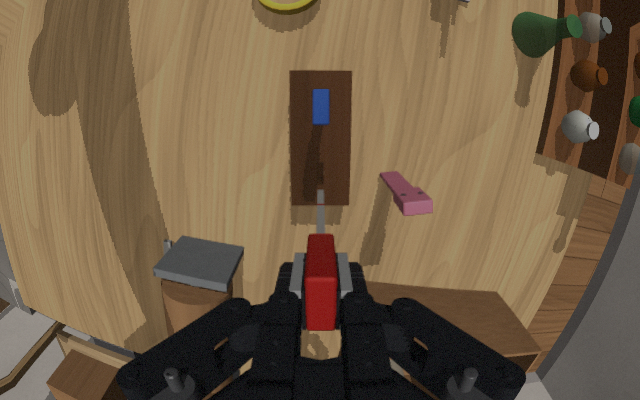

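```bash
python3 -c "
from h import *
plan([.576,.144,.42],.097,16,1)
"|head -4
```

```text
rot rows 1 step 34.41805617874059
0.0005,0.032,0.0127,0.0688,0.0043,0.0046,1,
0.0006,0.0328,0.0105,0,0,0,1,
0.0006,0.0328,0.0105,0,0,0,1,
```

Emit:
arm_command:
  moves: [0.0006,0.016,0.006,0.035,0.002,0.002,1,0.0006,0.032,0.011,0.034,0.002,0.002,1,0.0006,0.033,0.0105,0,0,0,1,0.0006,0.033,0.0105,0,0,0,1,0.0006,0.033,0.0105,0,0,0,1,0.0006,0.033,0.0105,0,0,0,1,0.0006,0.033,0.0105,0,0,0,1,0.0006,0.033,0.0105,0,0,0,1,0.0006,0.033,0.0105,0,0,0,1,0.0006,0.033,0.0105,0,0,0,1,0.0006,0.033,0.0105,0,0,0,1,0.0006,0.033,0.0105,0,0,0,1,0.0006,0.033,0.0105,0,0,0,1,0.0006,0.033,0.0105,0,0,0,1,0.0006,0.033,0.0105,0,0,0,1,0.0006,0.022,0.01,0,0,0,1,0,0.005,0,0,0,0,1,0,0,0,0,0,0,1,0,0,0,0,0,0,1]

```text
clock: 8.28
eef_pos: [0.5726, 0.1471, 0.4029]
tool_rot: [-0.03, 0.717, 0.032, 0.696]
ft_force: [0.1, -0.2, -1.0]
grip_width: 0.0132
```

```bash
python3 -c "
from h import *
st()
plan([.576,.144,.40],.097,4,1)
"
```

```text
t 8.28 [0.5726 0.1471 0.4029] yaw 0.0886 tilt [-0.0289  0.0015] F [ 0.0729 -0.1508 -0.9948] T [-0.0278 -0.0742 -0.0698] g 0.0132
rot rows 1 step 1.3603606311238963
0.0007,-0.0008,0.0008,-0.0085,-0.0287,-0.0042,1,
0.0007,-0.0008,0.0008,0,0,0,1,
0.0007,-0.0008,0.0008,0,0,0,1,
0.0007,-0.0008,0.0008,0,0,0,1
```

Emit:
arm_command:
  moves: [0.0007,-0.001,0.001,-0.0085,-0.0287,-0.004,1,0.0007,-0.001,0.001,0,0,0,1,0.0007,-0.001,0.001,0,0,0,1,0,0,0,0,0,0,1]

```text
clock: 8.62
eef_pos: [0.5748, 0.1399, 0.3996]
tool_rot: [-0.033, 0.708, 0.032, 0.705]
ft_force: [-0.6, -0.3, -0.3]
grip_width: 0.0136
```

```bash
python3 -c "
from h import *
st();im=bot.camera('wrist');save(im,'w7')
a=im[:,:,::-1];cv2.imwrite('pics/w7c.png',cv2.resize(a[60:260,260:380],None,fx=6,fy=3,interpolation=2))
plan([.576,.144,.365],.097,4,1)
"
```

```text
t 8.62 [0.5748 0.1399 0.3996] yaw 0.0922 tilt [-0.0041 -0.0021] F [-0.5695 -0.3227 -0.3423] T [-0.0159  0.0188  0.0175] g 0.0136
rot rows 1 step 8.731912221030008
0.0087,0.001,0.0004,-0.0049,-0.0043,0.0018,1,
0.0087,0.001,0.0004,0,0,0,1,
0.0087,0.001,0.0004,0,0,0,1,
0.0087,0.001,0.0004,0,0,0,1
```

View pics/w7.png

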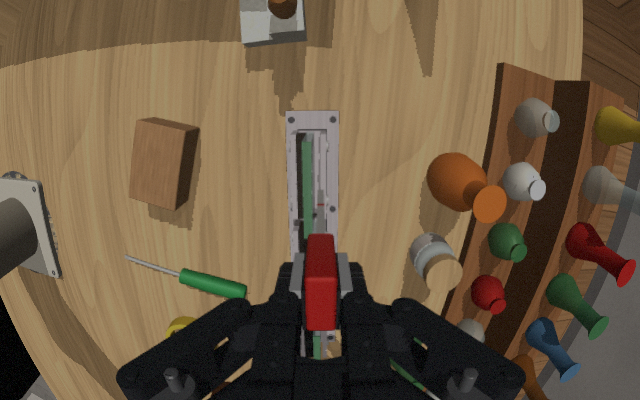

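View pics/w7c.png

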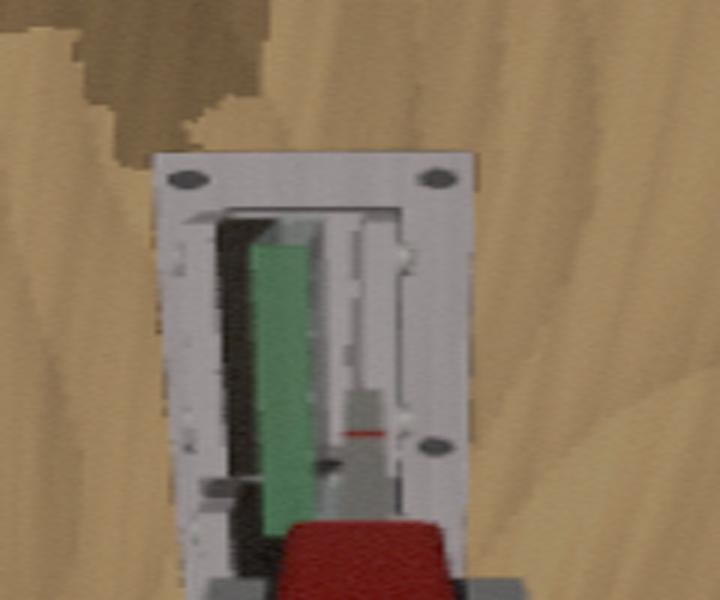

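Emit:
arm_command:
  moves: [0.01,0.001,0.0003,-0.005,-0.004,0.002,1,0.01,0.001,0.0003,0,0,0,1,0.01,0.001,0.0003,0,0,0,1,0.009,0.001,0,0,0,0,1,0,0,0,0,0,0,1,0,0,0,0,0,0,1]

```text
clock: 9.17
eef_pos: [0.5753, 0.1413, 0.3584]
tool_rot: [-0.032, 0.707, 0.033, 0.706]
ft_force: [0.0, 0.3, -0.6]
grip_width: 0.0133
```

```bash
python3 -c "
from h import *
st();im=bot.camera('wrist');save(im,'w8')
a=im[:,:,::-1];cv2.imwrite('pics/w8c.png',cv2.resize(a[60:260,260:380],None,fx=6,fy=3,interpolation=2))
"
```

```text
t 9.17 [0.5753 0.1413 0.3584] yaw 0.0920 tilt [-0.0014  0.0001] F [ 0.0416  0.341  -0.555 ] T [ 0.0022 -0.0377  0.0109] g 0.0133
```

View pics/w8c.png

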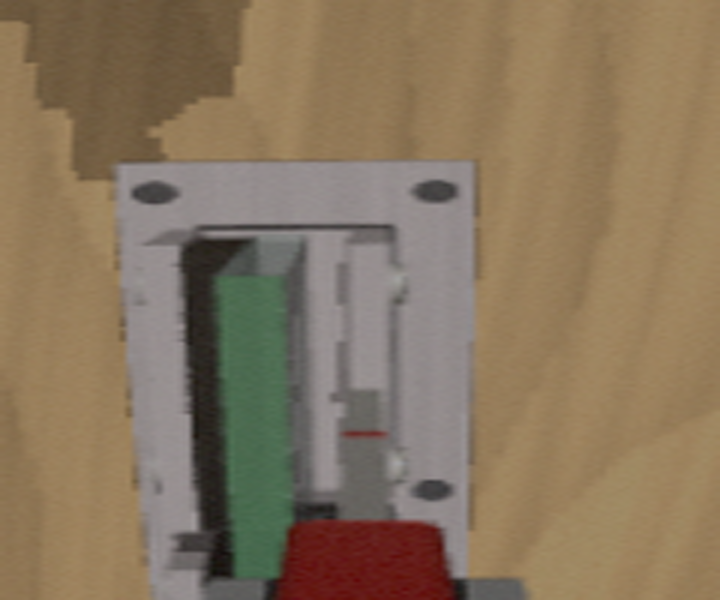

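Emit:
arm_command:
  moves: [0.002,0.001,-0.0015,-0.005,0,0,1,0.001,0.001,-0.0015,0,0,0,1,0,0,-0.001,0,0,0,1,0,0,-0.001,0,0,0,1,0,0,0,0,0,0,1]

```text
clock: 9.63
eef_pos: [0.5698, 0.1434, 0.3562]
tool_rot: [-0.035, 0.706, 0.035, 0.706]
ft_force: [-1.1, 0.7, -1.3]
grip_width: 0.0131
```

```bash
python3 -c "
from h import *
st()
"
```

```text
t 9.63 [0.5698 0.1434 0.3562] yaw 0.0982 tilt [-0.0001  0.0005] F [-1.0744  0.7074 -1.2756] T [ 0.0234  0.0022 -0.0364] g 0.0131
```

Emit:
arm_command:
  moves: [0,0,-0.0006,0,0,0,1,0,0,-0.0006,0,0,0,1,0,0,0,0,0,0,1]

```text
clock: 9.88
eef_pos: [0.5686, 0.1434, 0.3571]
tool_rot: [-0.034, 0.706, 0.035, 0.707]
ft_force: [-1.1, -0.6, 0.0]
grip_width: 0.0133
```

```bash
python3 -c "
from h import *
st()
"
```

```text
t 9.88 [0.5686 0.1434 0.3571] yaw 0.0984 tilt [0.0015 0.0009] F [-1.0546 -0.6187  0.001 ] T [0.0163 0.0096 0.0015] g 0.0133
```

Emit:
arm_command:
  moves: [0,0,-0.0006,0,0,0,1,0,0,-0.0006,0,0,0,1,0,0,0,0,0,0,1]

```text
clock: 10.13
eef_pos: [0.5675, 0.1433, 0.3574]
tool_rot: [-0.034, 0.705, 0.035, 0.707]
ft_force: [0.2, -0.1, -0.5]
grip_width: 0.0131
```

```bash
python3 -c "
from h import *
st();im=bot.camera('wrist');save(im,'w9')
a=im[:,:,::-1];cv2.imwrite('pics/w9c.png',cv2.resize(a[60:260,260:380],None,fx=6,fy=3,interpolation=2))
"
```

```text
t 10.13 [0.5675 0.1433 0.3574] yaw 0.0982 tilt [0.0027 0.0011] F [ 0.1843 -0.1326 -0.4923] T [-0.0304  0.006   0.0754] g 0.0131
```

View pics/w9c.png

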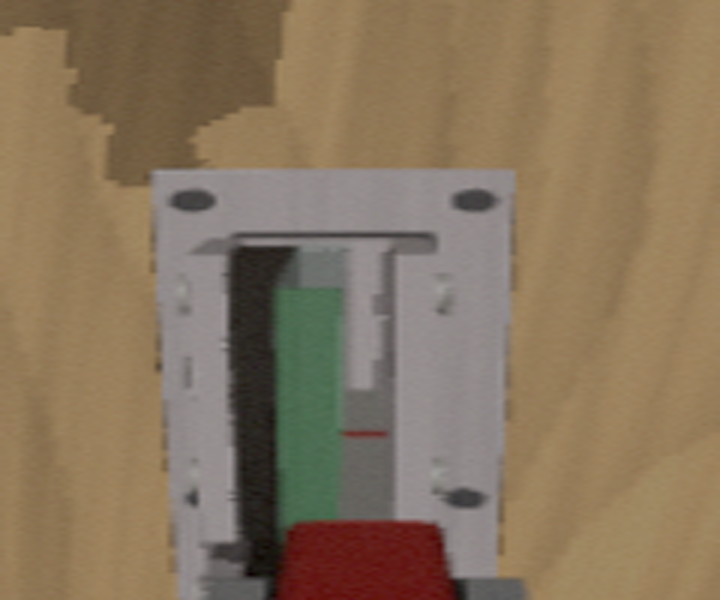

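Emit:
arm_command:
  moves: [0,0,-0.0002,0,0.0027,-0.001,1,0,0,0,0,0,0,1,0,0,0,0,0,0,1]

```text
clock: 10.43
eef_pos: [0.5678, 0.1434, 0.3576]
tool_rot: [-0.035, 0.706, 0.035, 0.707]
ft_force: [0.3, -0.9, -0.4]
grip_width: 0.0135
```

```bash
python3 -c "
from h import *
st()
"
```

```text
t 10.43 [0.5678 0.1434 0.3576] yaw 0.0981 tilt [0.0014 0.0003] F [ 0.3462 -0.8798 -0.4117] T [ 0.0532 -0.0126  0.023 ] g 0.0135
```

Emit:
arm_command:
  moves: [0,0,-0.0005,0,0,0,1,0,0,-0.0005,0,0,0,1,0,0,0,0,0,0,1]

```text
clock: 10.68
eef_pos: [0.5673, 0.1433, 0.3576]
tool_rot: [-0.035, 0.705, 0.035, 0.707]
ft_force: [1.3, 0.0, -0.5]
grip_width: 0.0133
```

```bash
python3 -c "
from h import *
st()
"
```

```text
t 10.68 [0.5673 0.1433 0.3576] yaw 0.0980 tilt [0.003  0.0004] F [ 1.2678  0.0409 -0.5026] T [ 0.0767 -0.1851 -0.0354] g 0.0133
```

Emit:
arm_command:
  moves: [0.004,0,0.0008,0,0.003,0,1,0.004,0,0,0,0,0,1,0.004,0,0,0,0,0,1,0,0,0,0,0,0,1]

```text
clock: 11.02
eef_pos: [0.568, 0.1433, 0.3447]
tool_rot: [-0.035, 0.706, 0.035, 0.706]
ft_force: [1.5, -0.4, -1.1]
grip_width: 0.0134
```

```bash
python3 -c "
from h import *
st()
"
```

```text
t 11.02 [0.568  0.1433 0.3447] yaw 0.0980 tilt [-0.0002  0.    ] F [ 1.5193 -0.3836 -1.0565] T [ 0.0447 -0.4204 -0.0169] g 0.0134
```

Emit:
arm_command:
  moves: [0.003,0,0.0002,0,0,0,1,0.003,0,0,0,0,0,1,0.003,0,0,0,0,0,1,0.003,0,0,0,0,0,1,0,0,0,0,0,0,1]

```text
clock: 11.43
eef_pos: [0.5682, 0.1433, 0.331]
tool_rot: [-0.035, 0.707, 0.035, 0.706]
ft_force: [0.7, -0.0, -0.9]
grip_width: 0.0133
```

```bash
python3 -c "
from h import *
st()
"
```

```text
t 11.43 [0.5682 0.1433 0.331 ] yaw 0.0979 tilt [-0.0007 -0.0002] F [ 0.6597 -0.0093 -0.8508] T [ 0.0824 -0.2636  0.0062] g 0.0133
```

Emit:
arm_command:
  moves: [0.003,0,0,0,0,0,1,0.003,0,0,0,0,0,1,0.003,0,0,0,0,0,1,0.003,0,0,0,0,0,1,0,0,0,0,0,0,1]

```text
clock: 11.85
eef_pos: [0.5682, 0.1433, 0.3177]
tool_rot: [-0.035, 0.706, 0.035, 0.706]
ft_force: [1.0, 1.3, -1.0]
grip_width: 0.013
```

```bash
python3 -c "
from h import *
st()
"
```

```text
t 11.85 [0.5682 0.1433 0.3177] yaw 0.0979 tilt [-0.0006 -0.0001] F [ 0.9947  1.3489 -1.0124] T [ 0.1266 -0.3612 -0.0107] g 0.0130
```

Emit:
arm_command:
  moves: [0.003,0,0,0,0,0,1,0.003,0,0,0,0,0,1,0.002,0,0,0,0,0,1,0.001,0,0,0,0,0,1,0,0,0,0,0,0,1]

```text
clock: 12.27
eef_pos: [0.5682, 0.1433, 0.3077]
tool_rot: [-0.035, 0.706, 0.035, 0.706]
ft_force: [1.1, -0.1, -0.5]
grip_width: 0.0135
```

```bash
python3 -c "
from h import *
st()
"
```

```text
t 12.27 [0.5682 0.1433 0.3077] yaw 0.0979 tilt [-0.0005 -0.0002] F [ 1.1318 -0.0961 -0.4675] T [ 0.0102 -0.2487  0.0111] g 0.0135
```

Expected bottom at TCP z ≈ 0.3025; feel for the floor in 1 mm steps.

Emit:
arm_command:
  moves: [0.001,0,0,0,0,0,1,0.001,0,0,0,0,0,1,0.001,0,0,0,0,0,1,0.001,0,0,0,0,0,1,0,0,0,0,0,0,1]

```text
clock: 12.68
eef_pos: [0.5682, 0.1433, 0.3036]
tool_rot: [-0.035, 0.706, 0.035, 0.706]
ft_force: [0.2, 0.8, -1.2]
grip_width: 0.013
```

```bash
python3 -c "
from h import *
st()
"
```

```text
t 12.68 [0.5682 0.1433 0.3036] yaw 0.0980 tilt [-0.0004 -0.    ] F [ 0.2179  0.8048 -1.1621] T [ 0.011  -0.3207 -0.0064] g 0.0130
```

Emit:
arm_command:
  moves: [0.0007,0,0,0,0,0,1,0.0007,0,0,0,0,0,1,0.0007,0,0,0,0,0,1]

```text
clock: 12.93
eef_pos: [0.5682, 0.1433, 0.3025]
tool_rot: [-0.035, 0.706, 0.035, 0.706]
ft_force: [-1.3, -0.8, 6.3]
grip_width: 0.0131
```

```bash
python3 -c "
from h import *
st()
"
```

```text
t 12.93 [0.5682 0.1433 0.3025] yaw 0.0980 tilt [0.0006 0.0003] F [-1.315  -0.7617  6.3203] T [-0.1716  0.3918 -0.026 ] g 0.0131
```

Emit:
arm_command:
  moves: [0.0003,0,0,0,0,0,1,0,0,0,0,0,0,1]

```text
clock: 13.1
eef_pos: [0.568, 0.1433, 0.3026]
tool_rot: [-0.035, 0.706, 0.035, 0.706]
ft_force: [0.3, -0.3, -1.1]
grip_width: 0.0135
```

```bash
python3 -c "
from h import *
st();im=bot.camera('wrist');save(im,'w10')
"
```

```text
t 13.10 [0.568  0.1433 0.3026] yaw 0.0980 tilt [0.0006 0.0002] F [ 0.3292 -0.3069 -1.0951] T [-0.0206 -0.1202 -0.0127] g 0.0135
```

View pics/w10.png

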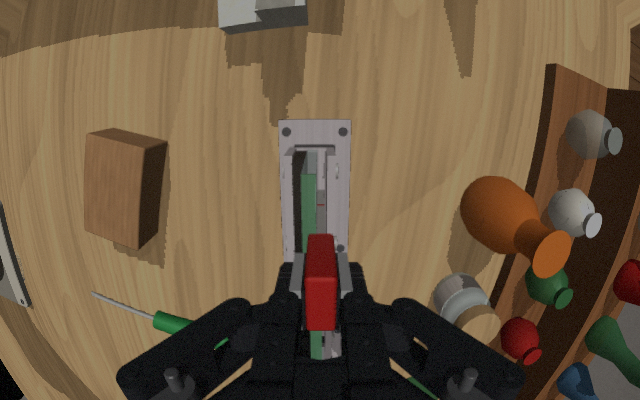

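Emit:
arm_command:
  moves: [0.001,0,0,0,0,0,1,0.001,0,0,0,0,0,1]

```text
clock: 13.32
eef_pos: [0.568, 0.1433, 0.3025]
tool_rot: [-0.034, 0.706, 0.035, 0.707]
ft_force: [-2.2, -0.8, 7.0]
grip_width: 0.0133
```

```bash
python3 -c "
from h import *
st()
"
```

```text
t 13.32 [0.568  0.1433 0.3025] yaw 0.0981 tilt [0.002  0.0006] F [-2.1538 -0.8141  6.9947] T [-0.2151  0.706  -0.0046] g 0.0133
```

Emit:
arm_command:
  moves: [0,0,0,0,0.002,0,1,0,0,0,0,0,0,0.4,0,0,0,0,0,0,0.2,0,0,0,0,0,0,-0.2,0,0,0,0,0,0,-0.4,0,0,0,0,0,0,-0.6,0,0,0,0,0,0,-0.6,0,0,0,0,0,0,-0.6]

```text
clock: 13.98
eef_pos: [0.5675, 0.1433, 0.3009]
tool_rot: [-0.035, 0.707, 0.035, 0.705]
ft_force: [0.7, 0.6, -0.6]
grip_width: 0.0682
```

```bash
python3 -c "
from h import *
st();im=bot.camera('wrist');save(im,'w11')
"
```

```text
t 13.98 [0.5675 0.1433 0.3009] yaw 0.0982 tilt [-0.0031  0.    ] F [ 0.66    0.5857 -0.6291] T [-0.0224  0.0477  0.0076] g 0.0682
```

View pics/w11.png

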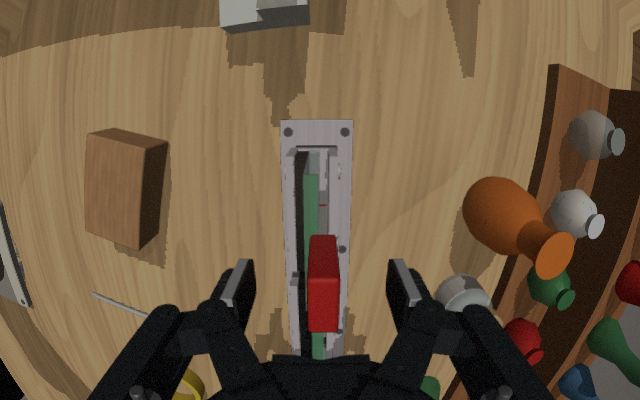

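Released; it stands centred between the open fingers. Back off straight up.

Emit:
arm_command:
  moves: [-0.008,0,0,0,0,0,-0.6,-0.015,0,0,0,0,0,-0.6,-0.02,0,0,0,0,0,-0.6,-0.025,0,0,0,0,0,-0.6,-0.025,0,0,0,0,0,-0.6,-0.025,0,0,0,0,0,-0.6,-0.02,-0.02,0,0,0,0,-0.6,0,-0.03,0,0,0,0,-0.6,0,-0.03,0,0,0,0,-0.6,0,0,0,0,0,0,-0.6,0,0,0,0,0,0,-0.6,0,0,0,0,0,0,-0.6]

```text
clock: 15.03
eef_pos: [0.575, 0.0618, 0.4526]
tool_rot: [-0.036, 0.705, 0.036, 0.707]
ft_force: [0.2, -0.9, -0.3]
grip_width: 0.0683
```

```bash
python3 -c "
from h import *
st();save(bot.camera('wrist'),'w12')
a=bot.camera('scene');b=bot.camera('side');save(a,'s12');save(b,'d12')
c=np.hstack([cv2.resize(x,None,fx=3,fy=3,interpolation=2) for x in (a[120:280,260:390],b[120:280,260:390])])
save(c[:,:],'c12');st()
"
```

```text
t 15.03 [0.575  0.0618 0.4526] yaw 0.1012 tilt [ 0.0021 -0.0003] F [ 0.1927 -0.8503 -0.3334] T [ 0.0259 -0.0081 -0.0117] g 0.0683
t 15.18 [0.5749 0.0628 0.4519] yaw 0.1031 tilt [ 0.0009 -0.0003] F [0.5168 0.1048 0.5446] T [ 0.0427 -0.0125 -0.0388] g 0.0683
```

View pics/w12.png

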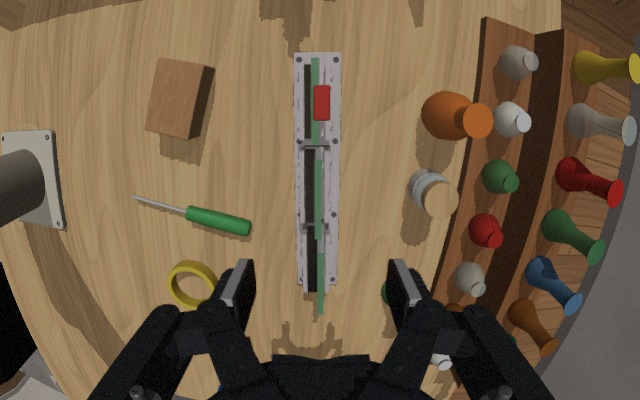

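View pics/c12.png

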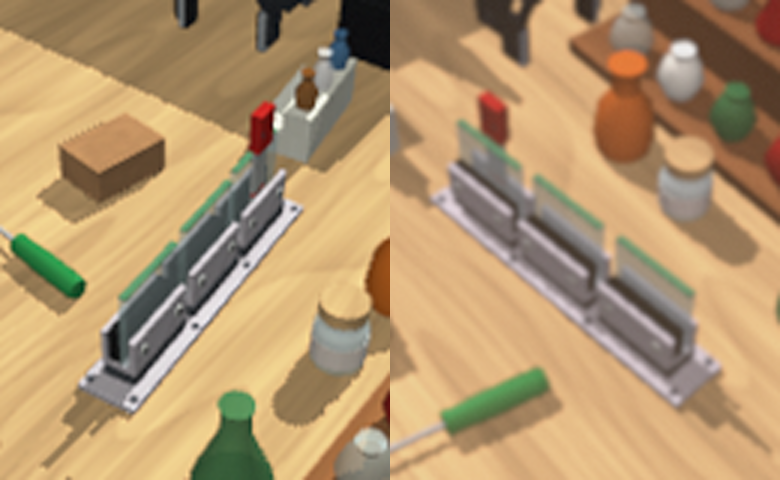

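View pics/s12.png

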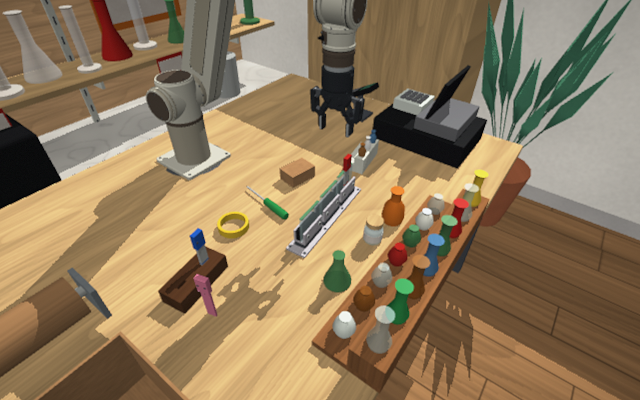

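The gauge stands upright in the far panel's gap, and everything else is where it was.

```bash
python3 -c "
from h import *
print(bot.job_done())
"
```

```text
the job is handed in; nothing more can be done
None
```

The red gauge is standing fully home in the gap of the loose panel, which is the one at the +y end of the rail. I handed the job in at about 15 s.

**Finding the loose panel:** I measured the gaps in the wrist pictures. They came to about 6.8 mm at the +y panel, 3.0 mm at the middle one and 2.8 mm at the near one. I did not try the blade in the two tight panels.

**Sliding it in:** I lifted the gauge straight up out of the stand and felt the far face of the glass with the blade at about 1 N. It then slid down along the glass with no jam at the clamp. It stopped on the groove floor at TCP z 0.3025, exactly the height expected, and a second press stopped at the same height. The largest force I read was about 7 N.

**Last checks:** After I opened the gripper and backed off, the wrist, scene and side pictures showed the gauge upright in that gap. The bystanders in view and the other gauges looked unmoved, and the robot was touching nothing. None of the checks failed or disagreed.

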